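# Quick spin in the bench centrifuge

### The arm

A 6-joint arm with a two-finger parallel gripper is mounted at the origin on a cart in front of the work surface, level with it; the furniture and walls round the work are solid. World frame = base frame: x ahead of the robot, y to its left, z up, the work surface at z = 0. Lengths are in m, angles in rad, forces in N, time in s.
With the tool pointing down it reaches from about 0.25 to 0.725 m from the base axis. Payload 4 kg.
Tool frame: the origin (TCP) lies midway between the tips of the shut fingers; the grasp point (between the pads) lies 19 mm behind it; z points along the fingers, y is the line along which they close (so a half turn about z gives the same grasp; the last joint's range is limited). The gripper opens to 85 mm and grips with 20 to 120 N. Pads are 22 mm wide; open, the fingers measure 114 mm over their backs; the gripper's body (76 mm by 85 mm) begins 54 mm behind the grasp point. The pads swing forward as they close: fully open they stand 13 mm farther back than shut.
Start: joints at [1.329, 0.241, 0.005, 1.335, 0, 1.571], TCP at [0.12, 0.485, 0.231] pointing down, gripper open.
Joint ranges: [-2.72, 2.72], [-1.05, 1.87], [-1.09, 1.28], [-1.99, 2.15], [-1.42, 1.44], [-3.14, 3.14]. Speed limits (rad/s): [2.79, 2.79, 3.14, 3.14, 3.14, 3.14].

### API

Orientations are given as a unit quaternion [x, y, z, w].
In Python, from workcell import bot gives the robot as it stands.
- The arm moves only by the tool move_arm, never from a script. Its argument "motion" is a list of rows, each an object of numbers: "x", "y", "z": the shift along the tool's x, y, z in cm; "yaw": the turn about the tool's z in degrees. A call has 1 to 20 rows; each row is the pose to reach, as a shift and turn from the pose commanded when the call began, along the tool's axes at that moment; what a row does not reach only later rows make up. A row lasts 1/8 s, in which the tool goes at most 62.5 mm and 10.7 degrees, less where a joint would pass 70% of its speed; a pose out of reach is approached as far as the arm can. A call with a gripper value outside its range is refused whole. "gripper" is the opening, from -1 (shut) to 1 (fully open), set as the call begins (left out, the last holds). The fingers move at their own pace and stop on an object; the grip force is fixed at half the most. Time passes only in rows, so rows that repeat a pose let the fingers close. It gives the time, the measured TCP pose, the force, the opening and the grip force at its end, in the units of the state.
- bot.get_obs(): the state, without advancing time (a new reading comes with each control period).
- bot.camera(name): name is "side" or "top"; returns the picture (384x512x3 uint8, blue, green, red); there is no depth.
- bot.camera_model(name): a dict with "K" (3x3 intrinsics, pixels), "world_from_camera" (4x4, takes a point from camera to world coordinates). Camera axes: x right, y down, z forward; pixel columns grow to the right and rows downward; lengths in m; the calibration is good to about 2 mm. A picture is of the moment at which its call begins. camera_model takes no time and is no camera call.
- bot.job_done(): hands the job in; it is judged then, once.
Trained networks look in the newest picture that a camera, given by its name, has taken for a name from the list of things; names that differ only in an ending like _2 or _b are one class to them, and where a whole thing is asked for, a point or a joint stands for the part that bears it (a point fixed in the world has none). Each returns a list of dicts, best first, with "score" (0 to 1); they miss things now and then, are a little off and sometimes report something else, mostly with a low value. They report only what shows in the picture. A call takes as long as a camera call.
- bot.cut_out(camera, name): "mask" (384x512 bool, what is visible of it) and "centre" ([row, column] in pixels, amid what is visible of it).
The state is a dict: "clock": time; "joint_pos": joint angles; "joint_vel": joint speeds; "tau": joint torques, N m; "eef_pos": TCP position; "tool_rot": TCP orientation; "ft_force": force on the tool from outside, world axes, zero at the start; "ft_torque": the same for the moment, N m; "grip_width": finger opening in m; "grasp_force": force on a finger pad.
Only numpy, scipy, OpenCV 4.12 (cv2) and the standard library are available. Lean on these libraries where they do the work, as an engineer would, in place of code of your own. Each camera call takes 0.05 s, during which the arm holds its last target. There are 200 camera calls.

### The job

Give the sample tubes in the bench centrifuge a quick spin with the fingertips: push its raised lid down (never further open) until the catch snaps and it is fully shut, then switch the machine on by pressing down the near end of the black rocker switch, and only then press the oblong key between the rocker and the round key. The rotor turns only while that key is held, so finish with the finger still holding the key down. Leave the round key alone, and do not shift or pick up any of the things lying about.

Things in the scene. Friction and masses are not known exactly. Their poses are not given: they have to be found in the camera images.
- centrifuge: White bench centrifuge, 260 mm deep (x), 240 wide (y), 127 high with its lid shut, fixed to the bench. Origin on the bench under it; x points from its front (x = -135 mm) to its rear (x = +125 mm), y to its left, z up. The rear part (x = -55 to 125 mm) is 112 mm high and holds the rotor bowl; before it is the sloping control panel.
- panel_middle (a point): Middle of the control panel's face, at (-95, 0, 87) mm in the machine's frame. The panel is 80 mm deep, slopes down to the front by 0.36 rad, and its outward normal (the point's z axis) is (-0.352, 0, 0.936) there. Along its middle line, from left to right: dark display window, round key (y = +6 mm), oblong key (y = -44 mm), rocker switch (y = -94 mm).
- lid (a joint): Lid angle, rad: 0 = shut, 0.55 to 0.9 at the start. Grey lid with a round clear window, 172 mm from hinge to front edge, 216 wide, 14 thick. Hinge line along the machine's y at (120, 0, 118) mm in its frame. The stiff hinge keeps it where it is left; about 1 N on the front edge brings it down. In the last 10 mm a sprung catch resists with about 6 N, then snaps in and holds it at 0.
- lid_edge (a point): Point on the lid's upper face, in the middle of its width, 12 mm behind its front edge and 160 mm from the hinge. It moves with the lid; with the lid shut it is at (-40, 0, 127) mm in the machine's frame.
- rocker (a joint): Angle of the black mains rocker switch, rad: 0 = off (the start; its near end, towards the machine's front, stands proud), 0.36 = on (near end down). 32 mm long up the slope, 21 wide, a shallow V with its pivot in the middle, standing 6 to 11 mm out of the panel. An over-centre spring throws it once past 0.18; about 3 N at its near end does it, and it stays.
- rocker_near_end (a point): Top of the near end of the rocker switch, in the middle of its width, 15 mm from the pivot. Off, it stands 11 mm above the panel; thrown on, it has gone down by 5 mm.
- spin_key (a joint): Travel of the oblong key (the quick-spin key) into the panel, m: 0 = up, 0.0035 = fully down. Spring return; it starts to move at 1.4 N and is fully down at about 4 N. It counts as held down beyond 0.002.
- spin_key_top (a point): Centre of the top of the oblong key, which is 33 mm wide (y) and 17 mm up the slope, and stands 6 mm out of the panel. It moves with the key, along the panel's normal.
- start_key (a joint): Travel of the round key, m: 0 = up, 0.0035 = fully down. To be left alone.
- start_key_top (a point): Centre of the top of the round key, 23 mm in diameter, standing 6 mm out of the panel, 50 mm to the left of the oblong key.
- green_rack: Green rack for small tubes, 68 x 165 x 56 mm, loose, on the left of the centrifuge. Origin: centre of its underside; its long side is its y axis.
- vial_0: Brown glass vial with a black cap, 24 mm diameter, 54 mm high, loose, on the right of the centrifuge. Origin: centre of its underside.
- vial_1: Another such vial, a little further back.
- marker_green: White marker pen with a green cap, 138 mm long, loose, on the left of the bench. Origin: centre of its underside; it lies along its y axis.
- pipette: White pipette, 265 mm long, 24 mm high, loose, lying along its x axis on the right of the bench. Origin: centre of its underside.
- well_plate: Clear plate with wells and a lid, 86 x 128 x 12 mm, loose. It lies either at the right of the bench or at the front left. Origin: centre of its underside.
- timer: Small white bench timer with three buttons, 66 x 68 x 21 mm, loose. It lies where the plate does not. Origin: centre of its underside.

How it is judged:
On the way, in this order (a step that is already met when the one before it is completed fails the run):
1. the lid is pushed down until its catch has snapped in (value of joint lid below 0.02 rad), for 0.2 s.
2. the rocker switch is thrown on (value of joint rocker above 0.28 rad), for 0.2 s.
3. the oblong key is pressed down with the fingers (value of joint spin_key above 0.002 m and contact force between the fingers and spin_key above 0.5 N), for 0.2 s.
At the end, for the whole second after the job is handed in: The lid is shut on its catch (within 0.02 rad), the rocker is on (beyond 0.28 rad), and the fingers are still holding the oblong key down (more than 2 mm of its 3.5 mm); the round key is up (all of step 3 and value of joint lid below 0.02 rad and value of joint rocker above 0.28 rad and value of joint start_key below 0.001 m); the arm keeps its last pose, push and grip.
It fails at once if the oblong key is pressed while the lid is open or the machine is off (value of joint spin_key above 0.0015 m and (value of joint lid above 0.03 rad or value of joint rocker below 0.2 rad)).
It fails at once if the round key is pressed (value of joint start_key above 0.0015 m).
It fails at once if the lid is swung further open (value of joint lid above 1 rad).
It fails at once if something lying about is shifted or picked up (distance of any of green_rack, vial_0, vial_1, marker_green, pipette, well_plate, timer from where it was at the start of the episode above 0.02 m).
It also fails if it takes over 45 s, if anything falls off the work surface, if the arm or the gripper's body presses on something with over 40 N, if the wrist force passes 120 N, or if a joint passes its speed limit or range.

## Working session

There is one attempt and no reset: what is moved stays moved. The work goes in short steps, Python scripts to look and compute and a tool call to move; the robot and the scene stay as the last step left them, time stands still between calls to the robot, and variables do not carry over. Pictures are saved under pics/ and viewed, at most 10 in all, crops included, and the job is handed in when it is done.

Besides the shell and the picture viewer there is one more tool, called after "Call:" in YAML: its name, and indented under it one key for each argument. move_arm: Moves the arm, as the interface text tells. Its arguments: {"type":"object","properties":{"motion":{"type":"array"},"gripper":{"type":"number"}},"required":["motion"]}

```bash
mkdir -p pics; python3 - <<'E'
from workcell import bot
import cv2,numpy as np
for c in("side","top"):
    im=bot.camera(c);cv2.imwrite(f"pics/{c}0.png",im)
    m=bot.camera_model(c);print(c,np.round(m["K"],1).tolist(),np.round(m["world_from_camera"],4).tolist())
    for n in("centrifuge","lid","lid_edge","panel_middle","rocker","rocker_near_end","spin_key_top","start_key_top"):
        try:
            r=bot.cut_out(c,n);print(n,[(round(d["score"],2),np.round(d["centre"],1).tolist(),int(d["mask"].sum())) for d in r[:2]])
        except Exception as e: print(n,e)
o=bot.get_obs();print(o["clock"],o["eef_pos"],o["tool_rot"],o["grip_width"])
E
```

```text
side [[378.5, 0.0, 253.4], [0.0, 378.5, 192.9], [0.0, 0.0, 1.0]] [[0.9924, -0.0876, 0.0867, 0.4175], [-0.1227, -0.6342, 0.7634, -0.8958], [-0.0119, -0.7682, -0.6401, 0.8426], [0.0, 0.0, 0.0, 1.0]]
centrifuge [(0.85, [186.2, 265.5], 6262)]
lid [(0.59, [159.7, 277.0], 1548)]
lid_edge [(0.88, [160.7, 282.8], 1657)]
panel_middle [(0.86, [189.2, 231.2], 1039)]
rocker [(0.48, [202.0, 234.9], 61)]
rocker_near_end [(0.51, [203.8, 236.8], 64)]
spin_key_top [(0.64, [228.2, 295.6], 144)]
start_key_top []
top [[388.6, 0.0, 260.6], [0.0, 388.6, 185.9], [0.0, 0.0, 1.0]] [[-0.0467, -0.9775, 0.2058, 0.2524], [-0.9989, 0.0446, -0.0148, -0.0058], [0.0053, -0.2063, -0.9785, 1.2725], [0.0, 0.0, 0.0, 1.0]]
centrifuge [(0.61, [169.8, 233.9], 6596)]
lid [(0.73, [146.0, 236.3], 2760)]
lid_edge [(0.96, [146.2, 232.9], 2721)]
panel_middle [(0.72, [201.0, 234.4], 32), (0.58, [199.8, 240.9], 1683)]
rocker [(0.55, [195.6, 270.0], 67)]
rocker_near_end [(0.66, [200.8, 241.2], 1727)]
spin_key_top [(0.46, [195.9, 250.0], 52)]
start_key_top [(0.48, [199.4, 235.3], 37)]
0.9 [0.11972356 0.48547262 0.23134592] [1.20598366e-01 9.92701381e-01 3.71835034e-05 1.29661410e-05] 0.08504082444373944
```

```bash
python3 - <<'E'
import cv2,numpy as np
a=cv2.imread("pics/side0.png");b=cv2.imread("pics/top0.png")
A=cv2.resize(a[110:260,180:360],None,fx=4,fy=4,interpolation=2);B=cv2.resize(b[90:225,165:315],None,fx=5,fy=4,interpolation=2)
B=cv2.resize(b[90:225,165:345],None,fx=4,fy=4,interpolation=2)
cv2.imwrite("pics/sc.png",A);cv2.imwrite("pics/tc.png",B)
cv2.imwrite("pics/both.png",cv2.resize(np.vstack([a,b]),(448,600)) if 0 else cv2.resize(np.hstack([a,b]),(800,300)))
E
```

```text
(no output)
```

View pics/sc.png

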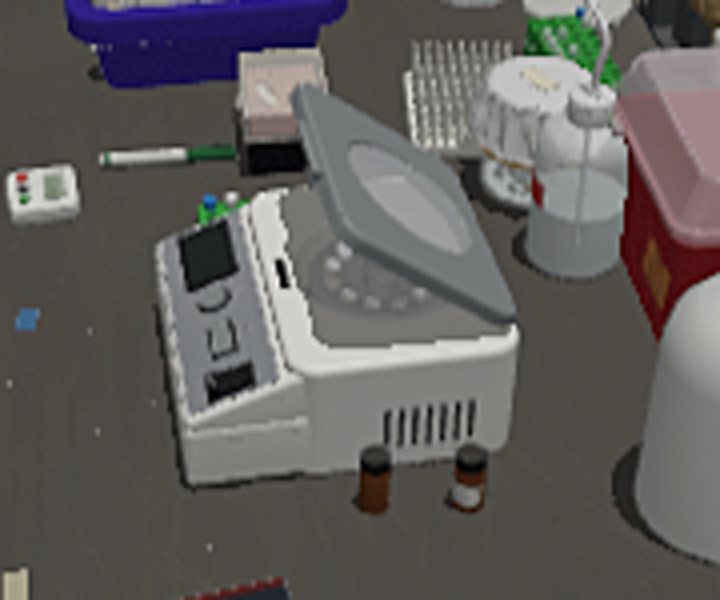

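View pics/tc.png

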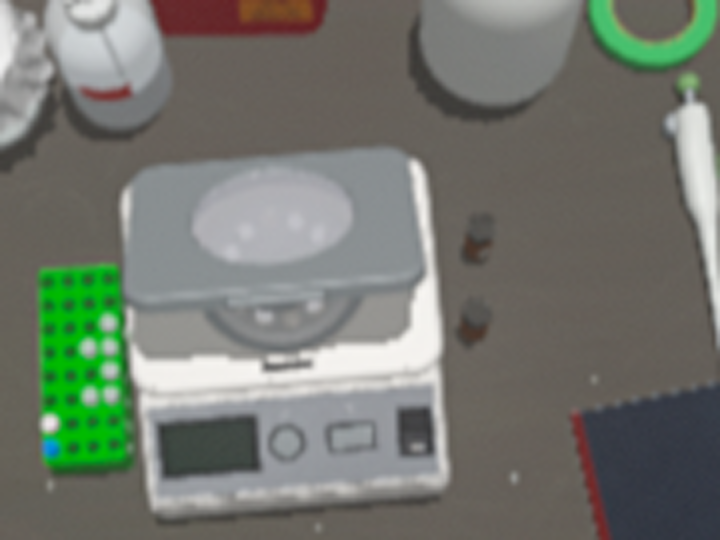

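View pics/both.png

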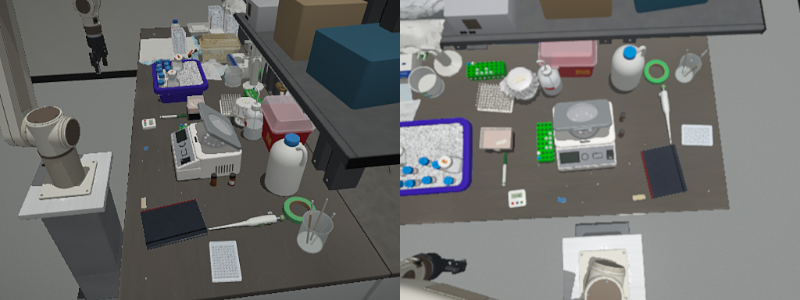

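The views show the centrifuge with its lid up. In the top picture the rocker is near (269,197), the oblong key (253,199) and the round key (237,200). In the side picture they are at (238,205), (235,195) and (234,185). The tall bottle is behind and to the right, and the vials stand on the right. Next I fit the machine pose and lid angle.

```bash
cat >h.py <<'E'
from workcell import bot
import numpy as np
from scipy.spatial.transform import Rotation as R
n=np.array([-.352,0,.936]);u=np.array([.936,0,.352])  # panel normal, up-slope
pm=np.array([-.095,0,.087])
def P(y,up,h): return pm+np.array([0,y,0])+u*up+n*h
def proj(c,p):
    m=bot.camera_model(c);W=np.array(m["world_from_camera"]);q=np.linalg.inv(W)@np.r_[p,1];v=np.array(m["K"])@q[:3];return v[:2]/v[2]
def world(s,p): return np.r_[R.from_euler('z',s[2]).as_matrix()[:2,:2]@p[:2]+s[:2],p[2]]
def lid(a,d,y,t=.009): # d from hinge, t above hinge line
    return np.array([.12-d*np.cos(a)+t*np.sin(a)*1,y,.118+d*np.sin(a)+t*np.cos(a)])
E
python3 - <<'E'
from h import *
from scipy.optimize import least_squares
obs=[("side",P(.006,0,.006),(233.7,185)),("side",P(-.044,0,.006),(235.4,195.5)),("side",P(-.094,0,.008),(237.6,205.4)),
("top",P(.006,0,.006),(236.6,200.4)),("top",P(-.044,0,.006),(252.6,199.2)),("top",P(-.094,0,.008),(268.6,197.4)),
("side",np.array([-.133,-.118,0]),(227.4,231)),]
lo=[("top",.172,0,-.005,(234.2,164.8)),("side",.165,.106,.009,(254,132)),]
def f(s):
    r=[proj(c,world(s,p))-o for c,p,o in obs]
    r+=[0.6*(proj(c,world(s,lid(s[3],d,y,t)))-o) for c,d,y,t,o in lo]
    return np.concatenate(r)
s=least_squares(f,[.45,0,0,.7],loss="soft_l1").x
print(s.round(4));print(f(s).reshape(-1,2).round(1).tolist())
np.save("s.npy",s)
for k,p in dict(lidtip=lid(s[3],.16,0),lidshut=lid(0,.16,0),rock=P(-.094,-.015,.011),spin=P(-.044,0,.006),start=P(.006,0,.006)).items():print(k,world(s,p).round(4))
o=bot.get_obs();M=R.from_quat(o["tool_rot"]).as_matrix();print(M.round(3))
E
```

```text
[0.5579 0.0493 0.0368 0.6114]
[[-0.6, -1.1], [-0.4, -1.7], [-0.8, -1.4], [0.1, -0.7], [0.3, -0.8], [0.5, -0.2], [0.3, 2.3], [0.3, 1.1], [0.4, -0.8]]
lidtip [0.552  0.0491 0.2172]
lidshut [0.5179 0.0479 0.127 ]
rock [ 0.4485 -0.0487  0.092 ]
spin [0.4624 0.0018 0.0926]
start [0.4606 0.0518 0.0926]
[[-0.971  0.239  0.   ]
 [ 0.239  0.971  0.   ]
 [-0.     0.    -1.   ]]
```

```bash
cat >>h.py <<'E'
def shift(t):
    o=bot.get_obs();M=R.from_quat(o["tool_rot"]).as_matrix();return (M.T@(np.array(t)-o["eef_pos"])*100).round(2)
E
python3 - <<'E'
from h import *
from scipy.optimize import least_squares
obs=[("side",P(.006,0,.006),(233.7,185)),("side",P(-.044,0,.006),(235.4,195.5)),("side",P(-.094,0,.008),(237.6,205.4)),
("top",P(.006,0,.006),(236.6,200.4)),("top",P(-.044,0,.006),(252.6,199.2)),("top",P(-.094,0,.008),(268.6,197.4)),]
lo=[("top",.172,0,-.005,(234.2,164.8)),("side",.165,.106,.009,(254,132)),]
def f(s):
    r=[proj(c,world(s,p))-o for c,p,o in obs]
    r+=[0.6*(proj(c,world(s,lid(s[3],d,y,t)))-o) for c,d,y,t,o in lo]
    return np.concatenate(r)
s=least_squares(f,[.45,0,0,.7]).x
print(s.round(4));print(f(s).reshape(-1,2).round(1).tolist())
np.save("s.npy",s)
for k,p in dict(lidtip=lid(s[3],.16,0),lidshut=lid(0,.16,0),rock=P(-.094,-.015,.011),spin=P(-.044,0,.006),start=P(.006,0,.006)).items():print(k,world(s,p).round(4))
t=world(s,lid(s[3],.155,0)).copy();t[2]=.30;print(t,shift(t))
E
```

```text
[0.5574 0.049  0.0467 0.6201]
[[-0.7, -0.8], [-0.3, -1.4], [-0.6, -1.2], [0.6, -0.6], [0.7, -0.9], [0.9, -0.4], [0.4, 0.9], [0.3, -0.9]]
lidtip [0.5525 0.0488 0.2183]
lidshut [0.5175 0.0471 0.127 ]
rock [ 0.449  -0.0502  0.092 ]
spin [0.4625 0.0005 0.0926]
start [0.4601 0.0505 0.0926]
[0.55651979 0.04896237 0.3       ] [-52.86 -31.92  -6.87]
```

Call:
move_arm:
  gripper: -1
  motion:
    - {"z":-5}
    - {"z":-10}
    - {"x":-4,"y":-2.5,"z":-10,"yaw":-4}
    - {"x":-8.5,"y":-5,"z":-10,"yaw":-8}
    - {"x":-13,"y":-8,"z":-10,"yaw":-12}
    - {"x":-17.5,"y":-10.5,"z":-10,"yaw":-16.5}
    - {"x":-22,"y":-13.5,"z":-10,"yaw":-16.5}
    - {"x":-26.5,"y":-16,"z":-10,"yaw":-16.5}
    - {"x":-31,"y":-18.5,"z":-10,"yaw":-16.5}
    - {"x":-35.5,"y":-21.5,"z":-10,"yaw":-16.5}
    - {"x":-40,"y":-24,"z":-10,"yaw":-16.5}
    - {"x":-44.5,"y":-27,"z":-10,"yaw":-16.5}
    - {"x":-49,"y":-29.5,"z":-9,"yaw":-16.5}
    - {"x":-52.9,"y":-31.9,"z":-7,"yaw":-16.5}
    - {"x":-52.9,"y":-31.9,"z":-7,"yaw":-16.5}
    - {"x":-52.9,"y":-31.9,"z":-7,"yaw":-16.5}

```text
invalid input at $.motion[0]: expected keys x, y, z, yaw
```

```bash
python3 - <<'E'
from h import *
import cv2
s=np.load("s.npy");o=bot.get_obs();print(o["clock"],o["eef_pos"],o["ft_force"],R.from_quat(o["tool_rot"]).as_matrix().round(3).tolist())
for a in(s[3],.5,.35,.2,.06,0,-.02):
    d=.155-.005*(s[3]-a)/s[3]
    print(round(a,2),shift(world(s,lid(a,d,0))))
a=bot.camera("side");b=bot.camera("top");cv2.imwrite("pics/v1.png",np.hstack([cv2.resize(a[60:260,160:360],(400,400)),cv2.resize(b[60:260,130:330],(400,400))]))
E
```

```text
0.9 [0.11972356 0.48547262 0.23134592] [ 0.26705294 -0.07827361  0.16240969] [[-0.971, 0.239, 0.0], [0.239, 0.971, 0.0], [-0.0, 0.0, -1.0]]
0.62 [-52.86 -31.92   1.59]
0.5 [-51.91 -32.21   3.16]
0.35 [-50.99 -32.48   5.25]
0.2 [-50.38 -32.66   7.44]
0.06 [-50.1  -32.74   9.53]
0 [-50.07 -32.75  10.43]
-0.02 [-50.07 -32.75  10.73]
```

View pics/v1.png

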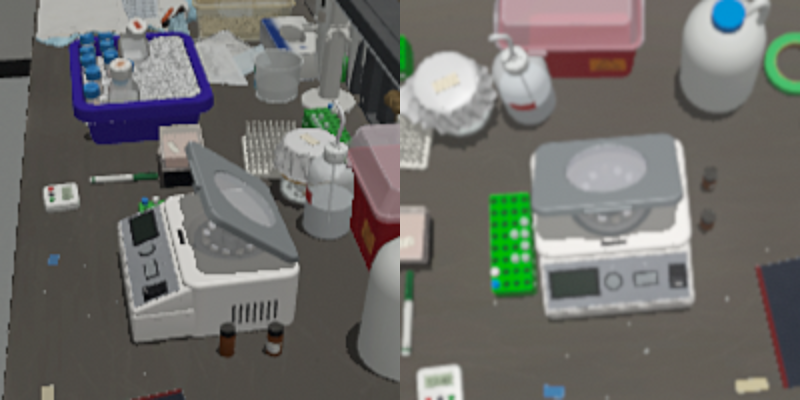

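The move was refused because every row needs all four keys, so the arm hasn't moved and the picture shows the same scene as before.

Call:
move_arm:
  gripper: -1
  motion:
    - {"x":0,"y":0,"z":-5,"yaw":0}
    - {"x":0,"y":0,"z":-10,"yaw":0}
    - {"x":-4,"y":-2.5,"z":-10,"yaw":-4}
    - {"x":-8.5,"y":-5,"z":-10,"yaw":-8}
    - {"x":-13,"y":-8,"z":-10,"yaw":-12}
    - {"x":-17.5,"y":-10.5,"z":-10,"yaw":-16.5}
    - {"x":-22,"y":-13.5,"z":-10,"yaw":-16.5}
    - {"x":-26.5,"y":-16,"z":-10,"yaw":-16.5}
    - {"x":-31,"y":-18.5,"z":-10,"yaw":-16.5}
    - {"x":-35.5,"y":-21.5,"z":-10,"yaw":-16.5}
    - {"x":-40,"y":-24,"z":-10,"yaw":-16.5}
    - {"x":-44.5,"y":-27,"z":-10,"yaw":-16.5}
    - {"x":-49,"y":-29.5,"z":-9,"yaw":-16.5}
    - {"x":-52.9,"y":-31.9,"z":-7,"yaw":-16.5}
    - {"x":-52.9,"y":-31.9,"z":-7,"yaw":-16.5}
    - {"x":-52.9,"y":-31.9,"z":-7,"yaw":-16.5}

```text
clock: 3.0
eef_pos: [0.5566, 0.0492, 0.3013]
tool_rot: [-0.023, 1.0, 0.0, -0.0]
ft_force: [-0.5, -1.2, 0.4]
grip_width: -0.0001
grasp_force: 0.0
```

```bash
python3 - <<'E'
from h import *
import cv2
s=np.load("s.npy");o=bot.get_obs();print(o["clock"],o["eef_pos"],o["ft_force"],R.from_quat(o["tool_rot"]).as_matrix().round(3).tolist())
for a in(s[3],.5,.35,.2,.06,0,-.02):
    d=.155-.005*(s[3]-a)/s[3]
    print(round(a,2),shift(world(s,lid(a,d,0))))
a=bot.camera("side");b=bot.camera("top");cv2.imwrite("pics/v2.png",np.hstack([cv2.resize(a[60:260,160:360],(400,400)),cv2.resize(b[60:260,130:330],(400,400))]))
E
```

```text
3.0 [0.55661554 0.04918904 0.30126803] [-0.48259086 -1.15157662  0.40054218] [[-0.999, -0.046, -0.001], [-0.046, 0.999, 0.0], [0.001, 0.0, -1.0]]
0.62 [ 0.   -0.03  8.59]
0.5 [ 1.   -0.03 10.15]
0.35 [ 1.96 -0.03 12.24]
0.2 [ 2.59 -0.03 14.43]
0.06 [ 2.87 -0.03 16.53]
0 [ 2.9  -0.03 17.43]
-0.02 [ 2.9  -0.03 17.73]
```

View pics/v2.png

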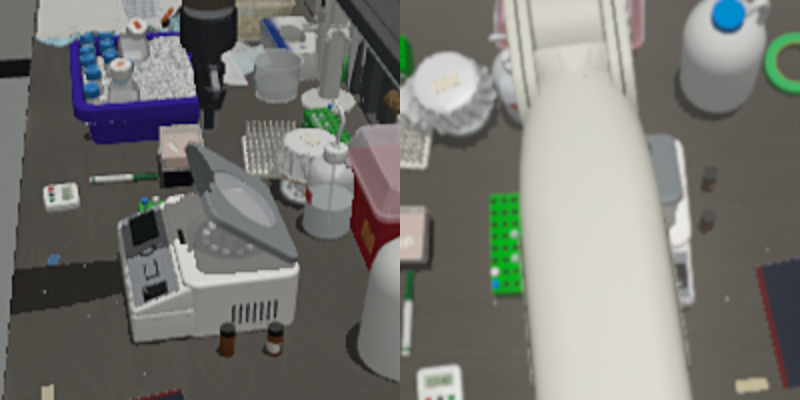

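The closed fingertips (side view, about (209,122)) hang just above and behind the lid's front edge, so I start pushing.

Call:
move_arm:
  gripper: -1
  motion:
    - {"x":0,"y":0,"z":3,"yaw":0}
    - {"x":0,"y":0,"z":5.5,"yaw":0}
    - {"x":0,"y":0,"z":7.5,"yaw":0}
    - {"x":0,"y":0,"z":8.6,"yaw":0}
    - {"x":0.5,"y":0,"z":9.4,"yaw":0}
    - {"x":1,"y":0,"z":10.2,"yaw":0}
    - {"x":1.4,"y":0,"z":11,"yaw":0}
    - {"x":1.8,"y":0,"z":11.8,"yaw":0}
    - {"x":2.1,"y":0,"z":12.6,"yaw":0}
    - {"x":2.3,"y":0,"z":13.4,"yaw":0}
    - {"x":2.6,"y":0,"z":14.2,"yaw":0}
    - {"x":2.7,"y":0,"z":15,"yaw":0}
    - {"x":2.8,"y":0,"z":15.7,"yaw":0}
    - {"x":2.9,"y":0,"z":16.3,"yaw":0}
    - {"x":2.9,"y":0,"z":16.7,"yaw":0}
    - {"x":2.9,"y":0,"z":17,"yaw":0}
    - {"x":2.9,"y":0,"z":17.2,"yaw":0}
    - {"x":2.9,"y":0,"z":17.4,"yaw":0}
    - {"x":2.9,"y":0,"z":17.4,"yaw":0}

```text
clock: 5.48
eef_pos: [0.5282, 0.0477, 0.1272]
tool_rot: [-0.023, 1.0, 0.0, 0.0]
ft_force: [0.3, -0.3, -1.0]
grip_width: 0.0
grasp_force: 0.0
```

Call:
move_arm:
  motion:
    - {"x":0,"y":0,"z":0.15,"yaw":0}
    - {"x":0,"y":0,"z":0.3,"yaw":0}
    - {"x":0,"y":0,"z":0.3,"yaw":0}

```text
clock: 5.85
eef_pos: [0.5283, 0.0478, 0.1269]
tool_rot: [-0.023, 1.0, 0.0, 0.001]
ft_force: [-6.1, 0.3, 14.8]
grip_width: -0.0001
grasp_force: 7.1
```

The fingers met a hard stop at z = 0.127, which is the shut height. I retreat upwards and check.

Call:
move_arm:
  motion:
    - {"x":0,"y":0,"z":-1.5,"yaw":0}
    - {"x":0,"y":0,"z":-4,"yaw":0}
    - {"x":3,"y":-3,"z":-6,"yaw":0}
    - {"x":6,"y":-7,"z":-6,"yaw":0}
    - {"x":8.4,"y":-10,"z":-6,"yaw":0}
    - {"x":8.4,"y":-10,"z":-6,"yaw":0}
    - {"x":8.4,"y":-10,"z":-6,"yaw":0}

```text
clock: 6.72
eef_pos: [0.4494, -0.0559, 0.1847]
tool_rot: [-0.023, 1.0, 0.0, 0.001]
ft_force: [-0.7, 1.2, 0.3]
grip_width: 0.0002
grasp_force: 0.0
```

```bash
python3 - <<'E'
from h import *
import cv2
s=np.load("s.npy");o=bot.get_obs();print(o["clock"],o["eef_pos"],o["ft_force"])
print("rocker off/on",shift(world(s,P(-.094,-.020,0))*[1,1,0]+[0,0,.092]),shift(world(s,P(-.094,-.02,0))*[1,1,0]+[0,0,.0885]))
print("spin",shift(world(s,P(-.044,-.003,.006))))
a=bot.camera("side");cv2.imwrite("pics/v3.png",cv2.resize(a[100:240,190:350],(800,600)))
E
```

```text
6.725 [ 0.44939198 -0.05594343  0.18473601] [-0.73904625  1.19676371  0.28281819]
rocker off/on [0.1  0.58 9.27] [0.1  0.58 9.62]
spin [-1.27  5.58  9.32]
```

View pics/v3.png

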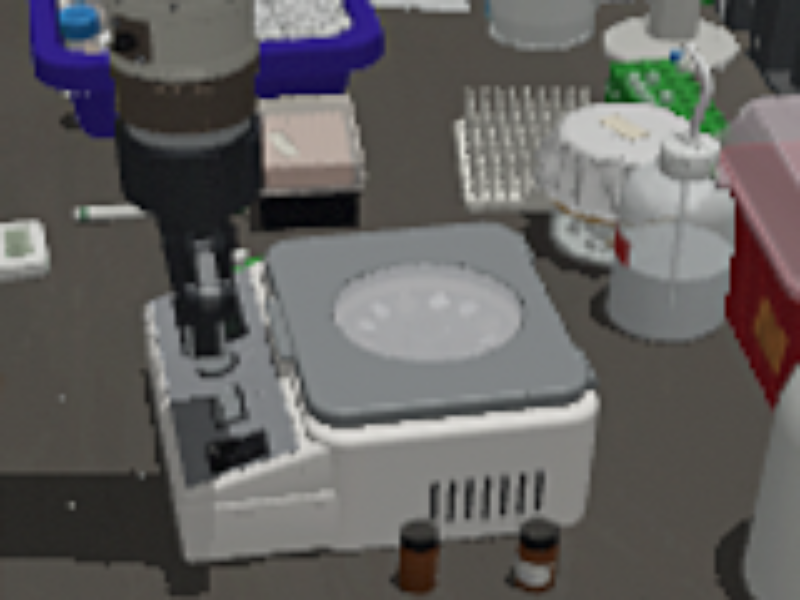

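The lid lies flat and shut, with the rocker at crop (237,450). Next is the near end of the rocker.

Call:
move_arm:
  motion:
    - {"x":0.1,"y":0.6,"z":3,"yaw":0}
    - {"x":0.1,"y":0.6,"z":6,"yaw":0}
    - {"x":0.1,"y":0.6,"z":8,"yaw":0}
    - {"x":0.1,"y":0.6,"z":8.8,"yaw":0}
    - {"x":0.1,"y":0.6,"z":9.1,"yaw":0}
    - {"x":0.1,"y":0.6,"z":9.3,"yaw":0}
    - {"x":0.1,"y":0.6,"z":9.45,"yaw":0}
    - {"x":0.1,"y":0.6,"z":9.6,"yaw":0}
    - {"x":0.1,"y":0.6,"z":9.7,"yaw":0}
    - {"x":0.1,"y":0.6,"z":9.7,"yaw":0}

```text
clock: 8.02
eef_pos: [0.4484, -0.0502, 0.0894]
tool_rot: [-0.023, 1.0, -0.0, 0.002]
ft_force: [-4.3, 0.4, 13.9]
grip_width: 0.0001
grasp_force: 7.1
```

Call:
move_arm:
  motion:
    - {"x":0.1,"y":0.6,"z":-1,"yaw":0}
    - {"x":0.1,"y":1,"z":-4,"yaw":0}
    - {"x":-0.6,"y":3,"z":-5,"yaw":0}
    - {"x":-1.4,"y":5,"z":-5,"yaw":0}
    - {"x":-1.4,"y":5,"z":-5,"yaw":0}
    - {"x":-1.4,"y":5,"z":-5,"yaw":0}

```text
clock: 8.78
eef_pos: [0.4587, 0.0003, 0.1371]
tool_rot: [-0.023, 1.0, -0.0, -0.0]
ft_force: [0.9, 0.5, 0.2]
grip_width: -0.0004
grasp_force: 0.0
```

```bash
python3 - <<'E'
from h import *
import cv2
s=np.load("s.npy");o=bot.get_obs();print(o["clock"],o["eef_pos"],o["ft_force"])
print("spin",shift(world(s,P(-.044,-.003,.006))))
a=bot.camera("side")
b=cv2.imread("pics/side0.png")
c=lambda a:cv2.resize(a[175:225,210:260],(400,400),interpolation=2)
cv2.imwrite("pics/v4.png",np.hstack([c(b),c(a)]))
E
```

```text
8.775 [4.58664880e-01 2.51002722e-04 1.37114010e-01] [0.86134621 0.47040417 0.1846366 ]
spin [-0.11  0.01  4.56]
```

View pics/v4.png

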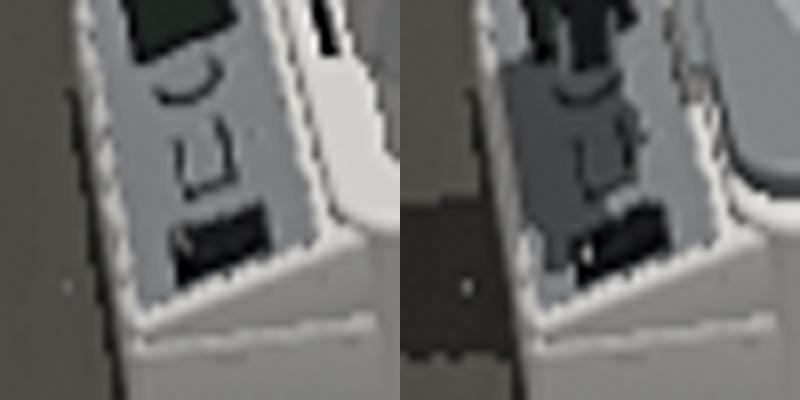

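The rocker's near end is now down: its highlight has moved, and the fingers stopped exactly at the computed "on" depth. Next is the oblong key.

Call:
move_arm:
  motion:
    - {"x":0,"y":0,"z":2,"yaw":0}
    - {"x":0,"y":0,"z":3.5,"yaw":0}
    - {"x":0,"y":0,"z":4,"yaw":0}
    - {"x":0,"y":0,"z":4.2,"yaw":0}
    - {"x":0,"y":0,"z":4.4,"yaw":0}
    - {"x":0,"y":0,"z":4.6,"yaw":0}
    - {"x":0,"y":0,"z":4.6,"yaw":0}
    - {"x":0,"y":0,"z":4.6,"yaw":0}

```text
clock: 9.82
eef_pos: [0.46, 0.0003, 0.092]
tool_rot: [-0.023, 1.0, -0.0, 0.001]
ft_force: [-0.3, -2.3, 3.8]
grip_width: -0.0
grasp_force: 1.6
```

Call:
move_arm:
  motion:
    - {"x":0,"y":0,"z":0.1,"yaw":0}
    - {"x":0,"y":0,"z":0.2,"yaw":0}
    - {"x":0,"y":0,"z":0.2,"yaw":0}
    - {"x":0,"y":0,"z":0.2,"yaw":0}
    - {"x":0,"y":0,"z":0.2,"yaw":0}

```text
clock: 10.45
eef_pos: [0.4601, 0.0005, 0.0908]
tool_rot: [-0.023, 1.0, -0.0, 0.001]
ft_force: [-0.7, -2.4, 13.0]
grip_width: -0.0
grasp_force: 6.0
```

```bash
python3 -c "
from workcell import bot
print(bot.job_done())"
```

```text
the job is handed in; nothing more can be done
None
```

The lid is shut on its catch, the rocker is on, and the finger is still holding the oblong key down with about 13 N; I handed the job in at about 10.5 s, and it returned no verdict.

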